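Turn the induction hob up to full by its touch slider

ROBOT

A 6-joint arm with a two-finger parallel gripper is mounted at the origin on the work surface. World frame = base frame: x ahead of the robot, y to its left, z up, the work surface at z = 0. Lengths are in m, angles in rad, forces in N, time in s.
With the tool pointing down it reaches from about 0.35 to 0.775 m from the base axis. Payload 5.5 kg.
Tool frame: the origin (TCP) lies on the centre line of the jaws, within the pads' length; the fingertips stand 11 mm ahead of it and the grasp point (between the pads) lies 8 mm behind it; z points along the fingers, y is the line along which they close (so a half turn about z gives the same grasp; the last joint's range is limited). The gripper opens to 85 mm and grips with 20 to 120 N. Pads are 22 mm wide; open, the fingers measure 114 mm over their backs; the gripper's body (76 mm by 85 mm) begins 54 mm behind the grasp point. The pads swing forward as they close: fully open they stand 13 mm farther back than shut.
Start: joints at [1.141, 0.313, 0.046, 1.304, 0, 1.431], TCP at [0.164, 0.551, 0.242] pointing down, gripper open.
Joint ranges: [-2.76, 2.76], [-0.86, 1.69], [-1.03, 1.26], [-2.2, 2.34], [-1.47, 1.5], [-3.14, 3.14]. Speed limits (rad/s): [2.57, 2.57, 3.14, 3.14, 3.14, 3.14].

INTERFACE

Orientations are given as a unit quaternion [w, x, y, z].
In Python, from workcell import env, viewer, order, models gives the robot as it stands.
- The arm moves only by the tool drive_tool, never from a script. Its argument "series" is a list that holds one entry, the list of rows, each a list of 6 numbers: the shift along the tool's x, y, z each as a share of 120 mm, from -1 to 1, then the turn, a rotation vector about the tool's x, y, z each as a share of 180 degrees, from -1 to 1. A call has 1 to 20 rows; each row shifts and turns the commanded pose from where the row before left it, along the tool's axes as they then stand; what a row does not reach is not made up. A row lasts 1/8 s, in which the tool goes at most 62.5 mm and 10.7 degrees, less where a joint would pass 70% of its speed; a pose out of reach is approached as far as the arm can. A call with a number of a shift or a turn outside -1 to 1 is refused whole. A call with a gripper value outside its range is refused whole. "jaw" is the opening, from -1 (shut) to 1 (fully open), set as the call begins (left out, the last holds). The fingers move at their own pace and stop on an object; "grip_force" is the grip in N (left out, the last holds). Time passes only in rows, so rows that do not move let the fingers close. It gives the time, the measured TCP pose, the force, the opening and the grip force at its end, in the units of the state.
- env.get_state(): the state, without advancing time (a new reading comes with each control period).
- viewer.read_camera(name): name is "scene" or "top" or "wrist"; returns the picture (384x512x3 uint8, red, green, blue); there is no depth.
- viewer.camera_info(name): a dict with "intrinsics" (3x3 intrinsics, pixels), "R" (3x3) and "t" (3): a world point X has camera coordinates R X + t; the wrist camera has in their place "T_tool_cam" (4x4, takes a point from camera to tool coordinates, whose origin is the TCP and whose axes are the flange's). Camera axes: x right, y down, z forward; pixel columns grow to the right and rows downward; lengths in m; the calibration is good to about 2 mm. A picture is of the moment at which its call begins: read the wrist's pose just before it. camera_info takes no time and is no camera call.
- order.hand_in(): hands the job in; it is judged then, once.
Trained networks look in the newest picture that a camera, given by its name, has taken for a name from the list of things; names that differ only in an ending like _2 or _b are one class to them, and where a whole thing is asked for, a point or a joint stands for the part that bears it (a point fixed in the world has none). Each returns a list of dicts, best first, with "score" (0 to 1); they miss things now and then, are a little off and sometimes report something else, mostly with a low value. They report only what shows in the picture. A call takes as long as a camera call.
- models.silhouettes(label, camera): "region" (384x512 bool, what is visible of it) and "location" ([column, row] in pixels, amid what is visible of it).
The state is a dict: "clock": time; "joint_pos": joint angles; "qvel": joint speeds; "tau": joint torques, N m; "tcp_pos": TCP position; "orientation": TCP orientation; "wrist_force": force on the tool from outside, world axes, zero at the start; "ft_torque": the same for the moment, N m; "finger_gap": finger opening in m; "grip_force": force on a finger pad.
Only numpy, scipy, OpenCV 4.12 (cv2) and the standard library are available. Lean on these libraries where they do the work, as an engineer would, in place of code of your own. Each camera call takes 0.05 s, during which the arm holds its last target. There are 200 camera calls.

TASK

Bring the saucepan to the boil by turning the induction hob up with its touch slider: set the closed fingertips lightly on the shortest mark at the left end of the raised touch strip (left as the robot sees it), and trace gently along the strip, touching every mark in turn, to the longest mark at the right end. Finish with the fingertips still resting lightly on that last mark, the touch-and-hold for boost. Do not touch the round on/off key beyond it, and leave the hob, the saucepan and everything else standing where it is.

Things in the scene. Friction and masses are not known exactly. Their poses are not given: they have to be found in the camera images.
- hob: portable induction hob, black glass top, 290 wide (y) x 360 deep (x) x 52 tall mm, 2.4 kg, loose on the counter. Origin: centre of its underside; x to its back, y to its left as the robot sees it (within 0.4 rad of the world axes), z up. Its glass top lies on a soft seal and sinks about 1 mm for each 4 N pressed on it
- strip (a point): centre of the top face of the hob's touch strip: a dark glass bar 180 long (y) x 26 wide (x) mm along the hob's front, its flat top 55 mm above the counter and 3 mm proud of the glass. It carries five light printed bars as marks, 36 mm apart along y, growing from 5 mm long at the left end to 21 mm at the right. Axes as the hob's
- mark1: mark 1 of 5 on the touch strip, counted from the left: a printed bar 5 mm long (x) and 5 mm wide (y), the middle of a flush touch field 26 (x) x 10 (y) mm. Origin: its centre on the top face of the strip; axes as the hob's. The low end of the slider
- mark2: mark 2 of 5 on the touch strip, counted from the left: a printed bar 9 mm long (x) and 5 mm wide (y), the middle of a flush touch field 26 (x) x 10 (y) mm. Origin: its centre on the top face of the strip; axes as the hob's
- mark3: mark 3 of 5 on the touch strip, counted from the left: a printed bar 13 mm long (x) and 5 mm wide (y), the middle of a flush touch field 26 (x) x 10 (y) mm. Origin: its centre on the top face of the strip; axes as the hob's
- mark4: mark 4 of 5 on the touch strip, counted from the left: a printed bar 17 mm long (x) and 5 mm wide (y), the middle of a flush touch field 26 (x) x 10 (y) mm. Origin: its centre on the top face of the strip; axes as the hob's
- mark5: mark 5 of 5 on the touch strip, counted from the left: a printed bar 21 mm long (x) and 5 mm wide (y), the middle of a flush touch field 26 (x) x 10 (y) mm. Origin: its centre on the top face of the strip; axes as the hob's. The full-power end of the slider
- off_key: round on/off key printed on the glass, 20 mm across, 75 mm to the right (-y) of mark 5 and 1.5 mm lower than the strip's top. Origin: centre of its top face. Touching it would switch the hob off
- pan: covered stainless saucepan, 166 mm across, 117 tall with its lid knob, standing on the hob behind the touch strip (its front wall about 100 mm behind the strip's centre line); handle 205 mm long from the axis, along its own x. Origin: centre of its underside
- jar1: glass spice jar with chrome twist cap, 48 mm across, 83 tall, standing on the lazy Susan. Origin: centre of its underside
- jar2: glass spice jar with chrome twist cap, 48 mm across, 83 tall, standing on the lazy Susan. Origin: centre of its underside
- jar3: glass spice jar with chrome twist cap, 48 mm across, 83 tall, standing on the lazy Susan. Origin: centre of its underside
- mill: short wooden pepper mill, 54 mm across, 129 tall, standing on the lazy Susan. Origin: centre of its underside
- cellar: white ceramic lidded salt cellar, 68 mm across, 57 tall, on the counter close beside the hob's left edge. Origin: centre of its underside
- spoon: spoon with wooden handle and steel bowl, 190 mm long, in a white tray 220 x 75 x 14 mm close beside the hob's right edge. Origin: on the spoon, along x
- susan: lazy Susan at the robot's left: wooden tray 280 mm across, 34 tall. Origin: centre of its foot on the counter
- susan_tray (a joint): angle of the lazy Susan's tray, 0 at the start (rad); it turns easily

How it is judged:
On the way, in this order (a step that is already met when the one before it is completed fails the run):
1. the fingertips touch the first, shortest mark at the left end (contact force between the fingers and mark1 above 0.2 N), for 0.04 s.
2. the fingertips touch the second mark (contact force between the fingers and mark2 above 0.2 N), for 0.04 s.
3. the fingertips touch the third mark (contact force between the fingers and mark3 above 0.2 N), for 0.04 s.
4. the fingertips touch the fourth mark (contact force between the fingers and mark4 above 0.2 N), for 0.04 s.
5. the fingertips touch the fifth, longest mark at the right end (contact force between the fingers and mark5 above 0.2 N), for 0.04 s.
At the end, for the whole second after the job is handed in: the fingertips still rest on the fifth, longest mark (0.2 N or more there, under 20 N on the hob in all); the hob is within 12 mm of its start and flat; saucepan, jars, mill, cellar and spoon are within 20 mm of their starts and upright; the lazy Susan is within 0.15 rad of its start (contact force between the fingers and mark5 above 0.2 N and contact force between the fingers and hob below 20 N and not (distance of any of pan, jar1, jar2, jar3, mill, cellar, spoon from where it was at the start of the episode above 0.02 m or angle between any of pan, jar1, jar2, jar3, mill, cellar's own z axis and vertical above 0.25 rad or value of joint susan_tray above 0.15 rad or value of joint susan_tray below -0.15 rad) and not (distance of hob from where it was at the start of the episode above 0.012 m or angle between hob's own z axis and vertical above 0.03 rad)); the arm keeps its last pose, push and grip.
It fails at once if the hob is pressed hard (over 20 N) (contact force between the fingers and hob above 20 N).
It fails at once if the on/off key is touched (contact force between the fingers and off_key above 0.1 N).
It fails at once if the hob is shoved, lifted or tipped (over 12 mm) (distance of hob from where it was at the start of the episode above 0.012 m or angle between hob's own z axis and vertical above 0.03 rad).
It fails at once if the saucepan, a jar, the mill, the cellar, the spoon or the lazy Susan is disturbed, lifted or carried (over 20 mm, 0.25 rad of tilt or 0.15 rad of turn) (distance of any of pan, jar1, jar2, jar3, mill, cellar, spoon from where it was at the start of the episode above 0.02 m or angle between any of pan, jar1, jar2, jar3, mill, cellar's own z axis and vertical above 0.25 rad or value of joint susan_tray above 0.15 rad or value of joint susan_tray below -0.15 rad).
It also fails if it takes over 45 s, if anything falls off the work surface, if the arm or the gripper's body presses on something with over 40 N, if the wrist force passes 120 N, or if a joint passes its speed limit or range.

## Working session

There is one attempt and no reset: what is moved stays moved. The work goes in short steps, Python scripts to look and compute and a tool call to move; the robot and the scene stay as the last step left them, time stands still between calls to the robot, and variables do not carry over. Pictures are saved under pics/ and viewed, at most 10 in all, crops included, and the job is handed in when it is done.

Besides the shell and the picture viewer there is one more tool, called after ">>>" as a command line: name --argument value ..., lists and objects as JSON in quotes. drive_tool: Moves the arm, as the interface text tells. Its arguments: {"type":"object","properties":{"series":{"type":"array"},"jaw":{"type":"number"},"grip_force":{"type":"number"}},"required":["series"]}

```bash
mkdir -p pics; python3 - <<'E'
from workcell import env, viewer, order, models
import cv2,numpy as np
s=env.get_state();print({k:np.round(v,4).tolist() for k,v in s.items()})
for n in ("top","scene"):
    im=viewer.read_camera(n);cv2.imwrite(f"pics/{n}0.png",im[:,:,::-1])
    print(n,{k:np.round(v,4).tolist() for k,v in viewer.camera_info(n).items()})
    for l in ("strip","mark1","mark5","off_key","hob"):
        for d in models.silhouettes(l,n)[:3]: print(l,round(d["score"],2),d["location"],d["region"].sum())
print(viewer.camera_info("wrist"))
E
```

```text
{'clock': 0.0, 'joint_pos': [1.1414, 0.314, 0.045, 1.3036, 0.0, 1.4312], 'qvel': [-0.0, -0.0015, 0.0006, 0.0016, 0.0013, 0.001], 'tau': [-0.0005, -48.0628, 29.8534, 0.0194, -0.0001, -0.0], 'tcp_pos': [0.1641, 0.5506, 0.2414], 'orientation': [-0.0003, 0.1444, 0.9895, -0.0009], 'wrist_force': [0.1752, -0.098, 0.0647], 'ft_torque': [0.0072, 0.0369, -0.0044], 'grip_force': 0.0, 'finger_gap': 0.0851}
top {'intrinsics': [[455.4004, 0.0, 251.4301], [0.0, 455.4004, 188.9439], [0.0, 0.0, 1.0]], 'R': [[0.0289, -0.9996, -0.0028], [-0.989, -0.0282, -0.1454], [0.1453, 0.0069, -0.9894]], 't': [0.1397, 0.5903, 1.3561]}
strip 0.61 [299.0, 180.8] 8374
off_key 0.61 [296.2, 181.4] 8167
off_key 0.57 [147.5, 192.2] 295
hob 0.68 [295.5, 180.2] 7864
scene {'intrinsics': [[434.8003, 0.0, 249.8463], [0.0, 434.8003, 193.3405], [0.0, 0.0, 1.0]], 'R': [[0.2275, 0.9738, 0.0017], [0.7332, -0.1701, -0.6584], [-0.6408, 0.1511, -0.7527]], 't': [-0.2461, -0.3346, 1.5369]}
strip 0.93 [189.4, 253.2] 9399
strip 0.44 [142.3, 277.4] 549
hob 0.89 [210.7, 276.5] 10224
{'intrinsics': array([[343.07238287,   0.        , 253.57426096],
       [  0.        , 343.07238287, 195.53631982],
       [  0.        ,   0.        ,   1.        ]]), 'T_tool_cam': array([[-3.27375696e-04, -9.44439067e-01, -3.28686388e-01,
         8.50978196e-02],
       [ 9.99999305e-01,  6.31347423e-05, -1.17742139e-03,
         5.17047917e-04],
       [ 1.13275429e-03, -3.28686545e-01,  9.44438390e-01,
        -1.31801071e-01],
       [ 0.00000000e+00,  0.00000000e+00,  0.00000000e+00,
         1.00000000e+00]])}
```

View pics/top0.png

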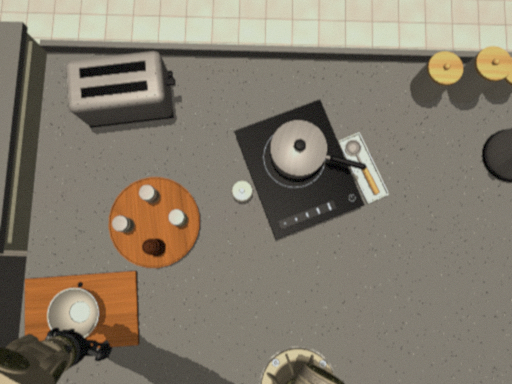

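View pics/scene0.png

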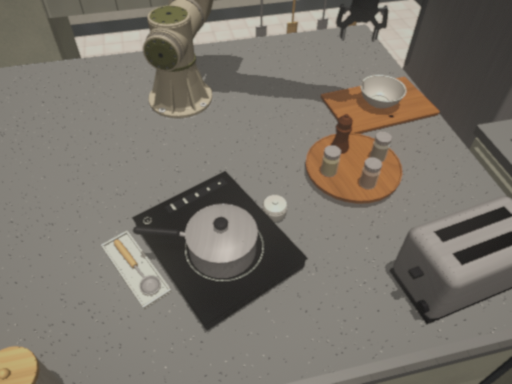

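The top view shows the strip from about (284,223) to (331,207), with the key at (352,198). In the scene view it runs from (220,184) to (173,208), with the key at (147,220). Next I'll locate the marks precisely.

```bash
cat > h.py <<'E'
import numpy as np,cv2
from workcell import viewer
def ray(n,uv,z):
    c=viewer.camera_info(n);d=c["R"].T@np.linalg.inv(c["intrinsics"])@[*uv,1];o=-c["R"].T@c["t"]
    return o+d*(z-o[2])/d[2]
E
python3 - <<'E'
from h import *
for n,(a,b,c,d) in {"top":(272,190,365,235),"scene":(135,172,232,232)}.items():
    im=cv2.imread(f"pics/{n}0.png");g=im.max(2)[b:d,a:c]
    k,l,st,ce=cv2.connectedComponentsWithStats((g>75).astype(np.uint8))
    for i in range(1,k):
        if st[i,4]<150:
            m=l==i;yy,xx=np.nonzero(m);w=g[m]-40.;p=np.array([(xx*w).sum(),(yy*w).sum()])/w.sum()+[a,b]
            print(n,p.round(1),st[i,4],ray(n,p,.055).round(4))
    cv2.imwrite(f"pics/{n}1.png",cv2.resize(im[b:d,a:c],None,fx=6,fy=6,interpolation=cv2.INTER_CUBIC))
E
```

```text
top [351.4 197.5] 30 [ 0.5667 -0.1476  0.055 ]
top [328.9 206.1] 40 [ 0.5386 -0.0795  0.055 ]
top [317.7 210.2] 34 [ 0.525  -0.0458  0.055 ]
top [313. 215.] 1 [ 0.5101 -0.0317  0.055 ]
top [272.2 233. ] 5 [0.4523 0.0904 0.055 ]
scene [229.5 173.5] 21 [0.4504 0.0889 0.055 ]
scene [218.9 182.9] 12 [0.4788 0.0534 0.055 ]
scene [207.8 188.5] 17 [0.4924 0.0203 0.055 ]
scene [196.4 194.2] 23 [ 0.5059 -0.0131  0.055 ]
scene [184.8 200.3] 30 [ 0.5201 -0.0465  0.055 ]
scene [172.8 206.4] 33 [ 0.534  -0.0797  0.055 ]
scene [146.7 221. ] 45 [ 0.5672 -0.1502  0.055 ]
scene [135.  224.5] 6 [ 0.5718 -0.1798  0.055 ]
```

View pics/top1.png

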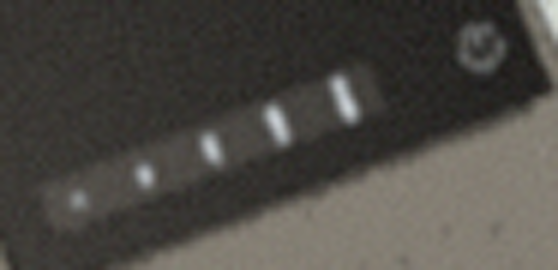

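The two cameras agree to about 4 mm: mark 1 is near (0.481, 0.053) and mark 5 near (0.536, -0.080), giving a hob yaw of about 0.39. I'll close the gripper, hover over the strip centre aligned with the hob, then refine with the wrist camera.

>>> drive_tool --series '[[[-0.292,-0.263,0,0,0,0],[-0.292,-0.263,0,0,0,0],[-0.292,-0.263,0,0,0,0],[-0.292,-0.263,0,0,0,0],[-0.292,-0.263,0,0,0,0],[-0.292,-0.263,0,0,0,0],[-0.292,-0.263,0,0,0,0],[-0.292,-0.263,0,0,0,0],[-0.292,-0.263,0,0,0,0],[-0.292,-0.263,0,0,0,0],[-0.292,-0.263,0,0,0,0],[-0.292,-0.263,0,0,0,0],[-0.292,-0.263,0,0,0,0],[-0.292,-0.263,0,0,0,0],[0,0,0,0,0,-0.054],[0,0,0,0,0,-0.054],[0,0,0,0,0,-0.054],[0,0,0,0,0,-0.054],[0,0,0,0,0,0],[0,0,0,0,0,0]]]' --jaw -1 --grip_force 30

```text
clock: 3.1
tcp_pos: [0.5082, -0.0125, 0.2423]
orientation: [0.0, -0.192, 0.981, 0.0]
wrist_force: [0.1, 0.8, -0.2]
finger_gap: 0.0004
grip_force: 0.0
```

```bash
cat >> h.py <<'E'
from scipy.spatial.transform import Rotation as Ro
def tool(s): 
    w=s["orientation"];T=np.eye(4);T[:3,:3]=Ro.from_quat([*w[1:],w[0]]).as_matrix();T[:3,3]=s["tcp_pos"];return T
def wray(s,uv,z):
    c=viewer.camera_info("wrist");T=tool(s)@c["T_tool_cam"];d=T[:3,:3]@np.linalg.inv(c["intrinsics"])@[*uv,1];o=T[:3,3]
    return o+d*(z-o[2])/d[2]
E
python3 - <<'E'
from h import *
from workcell import env
s=env.get_state();im=viewer.read_camera("wrist")[:,:,::-1];cv2.imwrite("pics/w0.png",im)
print({k:np.round(s[k],4).tolist() for k in("clock","tcp_pos","orientation","joint_pos","wrist_force","finger_gap")})
g=im.max(2);k,l,st,ce=cv2.connectedComponentsWithStats((g>110).astype(np.uint8))
for i in range(1,k):
    if 20<st[i,4]<1500: print(ce[i].round(1),st[i],wray(s,ce[i],.055).round(4))
E
```

```text
{'clock': 3.1, 'tcp_pos': [0.5082, -0.0125, 0.2423], 'orientation': [0.0001, -0.1918, 0.9814, 0.0], 'joint_pos': [-0.1827, 0.1839, -0.1235, 1.2632, 0.0001, -0.5688], 'wrist_force': [0.0722, 0.8326, -0.2029], 'finger_gap': 0.0004}
[176.9 169.9] [173 159   9  23 150] [ 0.5359 -0.0805  0.055 ]
[ 99.6 170.1] [ 89 160  22  21 180] [ 0.564  -0.1492  0.055 ]
[214.4 169.9] [211 161   8  19 132] [ 0.5223 -0.0471  0.055 ]
[252.  170.4] [249 163   7  15  81] [ 0.5092 -0.0135  0.055 ]
[289.4 169.2] [286 164   8  12  79] [0.4946 0.0193 0.055 ]
[327. 169.] [324 166   7   7  45] [0.4808 0.0526 0.055 ]
[182.6 268. ] [143 247  99  72 321] [ 0.6363 -0.0416  0.055 ]
[300.1 288.8] [285 269  26  43 123] [0.6127 0.0848 0.055 ]
[245.3 295.7] [237 293  13  10  57] [0.6434 0.0328 0.055 ]
[262.5 295.5] [259 293  13  10  52] [0.636  0.0502 0.055 ]
[128.2 326. ] [124 323  10   8  38] [ 0.7312 -0.0753  0.055 ]
[253.6 363.7] [246 342  17  41 511] [0.7281 0.077  0.055 ]
[148.2 365.1] [136 355  24  22 131] [ 0.7772 -0.0382  0.055 ]
[359.9 365.8] [350 357  22  20 112] [0.6833 0.1953 0.055 ]
```

View pics/w0.png

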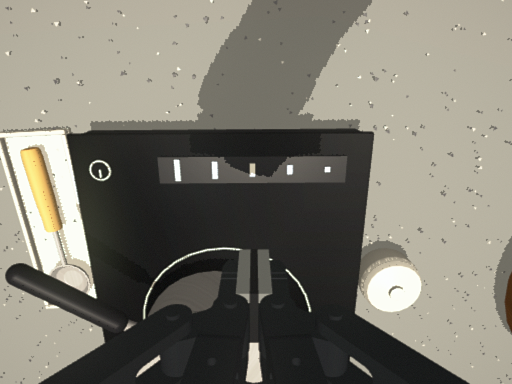

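The wrist view shows marks 1–5 at (327,169) to (177,170) and the key at (100,170). The positions agree with the other cameras and the tool is aligned with the hob. Next I'll move over mark 1 and descend to about 15 mm above it.

>>> drive_tool --series '[[[0,0.294,0,0,0,0],[0,0.294,0,0,0,0],[0,0,0.333,0,0,0],[0,0,0.333,0,0,0],[0,0,0.333,0,0,0],[0,0,0.333,0,0,0],[0,0,0,0,0,0],[0,0,0,0,0,0],[0,0,0,0,0,0]]]'

```text
clock: 4.28
tcp_pos: [0.4831, 0.0527, 0.0844]
orientation: [0.002, -0.193, 0.981, -0.0]
wrist_force: [0.3, -1.4, 0.1]
finger_gap: -0.0001
grip_force: 0.0
```

```bash
python3 - <<'E'
from h import *
from workcell import env
s=env.get_state();im=viewer.read_camera("wrist")[:,:,::-1];cv2.imwrite("pics/w1.png",im)
print({k:np.round(s[k],4).tolist() for k in("clock","tcp_pos","orientation","wrist_force")})
R=tool(s)[:3,:3]
for m in((.4808,.0526),(.5359,-.0805)): print((R.T@(np.array([*m,.066])-s["tcp_pos"])/.12).round(3))
E
```

```text
{'clock': 4.275, 'tcp_pos': [0.4831, 0.0527, 0.0844], 'orientation': [0.0018, -0.193, 0.9812, -0.0004], 'wrist_force': [0.2792, -1.3668, 0.1305]}
[0.018 0.007 0.153]
[ 0.014 -1.194  0.155]
```

View pics/w1.png

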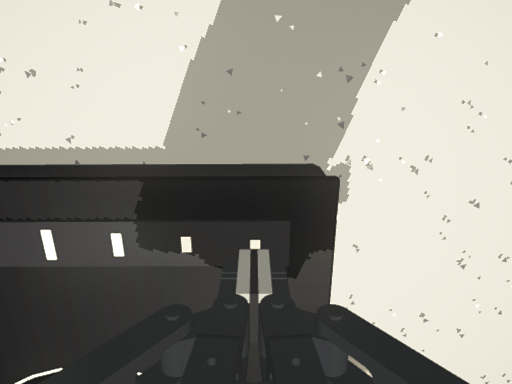

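The fingertips are directly above mark 1 at (255,244). Now the slow descent.

>>> drive_tool --series '[[[0.015,0,0.05,0,0,0],[0,0,0.05,0,0,0],[0,0,0.01,0,0,0],[0,0,0.01,0,0,0],[0,0,0,0,0,0],[0,0,0,0,0,0]]]'

```text
clock: 5.08
tcp_pos: [0.4799, 0.0521, 0.0681]
orientation: [0.0, -0.193, 0.981, 0.0]
wrist_force: [0.3, 0.4, -0.2]
finger_gap: 0.0001
grip_force: 0.0
```

>>> drive_tool --series '[[[0,0,0.008,0,0,0],[0,0,0.008,0,0,0],[0,0,0,0,0,0],[0,0,0,0,0,0]]]'

```text
clock: 5.58
tcp_pos: [0.4798, 0.0521, 0.0661]
orientation: [0.0, -0.193, 0.981, 0.0]
wrist_force: [-0.3, -0.5, -0.1]
finger_gap: 0.0003
grip_force: 0.0
```

>>> drive_tool --series '[[[0,0,0.008,0,0,0],[0,0,0,0,0,0],[0,0,0,0,0,0]]]'

```text
clock: 5.95
tcp_pos: [0.4799, 0.0521, 0.0653]
orientation: [0.0, -0.193, 0.981, -0.0]
wrist_force: [-0.5, 0.2, 2.0]
finger_gap: -0.0002
grip_force: 0.9
```

>>> drive_tool --series '[[[0,0,0.006,0,0,0],[0,0,0,0,0,0],[0,0,0,0,0,0]]]'

```text
clock: 6.32
tcp_pos: [0.4799, 0.0521, 0.0646]
orientation: [0.0, -0.193, 0.981, 0.0]
wrist_force: [-1.3, 0.3, 4.8]
finger_gap: 0.0001
grip_force: 2.3
```

Contact at about 5 N. Now I'll trace to mark 2 and check the force there.

>>> drive_tool --series '[[[0,-0.05,0,0,0,0],[0,-0.05,0,0,0,0],[-0.002,-0.05,0,0,0,0],[0,-0.05,0,0,0,0],[-0.002,-0.05,0,0,0,0],[0,-0.05,0,0,0,0],[0,0,0,0,0,0],[0,0,0,0,0,0]]]'

```text
clock: 7.32
tcp_pos: [0.4942, 0.0184, 0.0645]
orientation: [0.0, -0.193, 0.981, -0.0]
wrist_force: [-2.2, 0.8, 5.2]
finger_gap: -0.0002
grip_force: 2.5
```

>>> drive_tool --series '[[[0,-0.05,0,0,0,0],[0,-0.05,0,0,0,0],[-0.002,-0.05,0,0,0,0],[0,-0.05,0,0,0,0],[-0.002,-0.05,0,0,0,0],[0,-0.05,0,0,0,0],[0,0,0,0,0,0],[0,0,0,0,0,0]]]'

```text
clock: 8.32
tcp_pos: [0.5082, -0.0147, 0.0645]
orientation: [0.0, -0.193, 0.981, -0.0]
wrist_force: [-0.7, 1.4, 4.4]
finger_gap: 0.0
grip_force: 2.5
```

>>> drive_tool --series '[[[0,-0.05,0,0,0,0],[0,-0.05,0,0,0,0],[-0.002,-0.05,0,0,0,0],[0,-0.05,0,0,0,0],[-0.002,-0.05,0,0,0,0],[0,-0.05,0,0,0,0],[0,0,0,0,0,0],[0,0,0,0,0,0]]]'

```text
clock: 9.32
tcp_pos: [0.5221, -0.0478, 0.0645]
orientation: [-0.0, -0.193, 0.981, -0.0]
wrist_force: [-1.8, 0.4, 5.3]
finger_gap: -0.0004
grip_force: 2.6
```

>>> drive_tool --series '[[[0,-0.05,0,0,0,0],[0,-0.05,0,0,0,0],[-0.002,-0.05,0,0,0,0],[0,-0.05,0,0,0,0],[0,-0.05,0,0,0,0],[0,-0.045,0,0,0,0],[0,0,0,0,0,0],[0,0,0,0,0,0]]]'

```text
clock: 10.32
tcp_pos: [0.5357, -0.0804, 0.0645]
orientation: [-0.0, -0.193, 0.981, 0.0]
wrist_force: [-1.4, 2.0, 6.3]
finger_gap: -0.0
grip_force: 2.6
```

```bash
python3 - <<'E'
from h import *
from workcell import env
s=env.get_state();im=viewer.read_camera("wrist")[:,:,::-1];cv2.imwrite("pics/w2.png",im)
print(s["clock"],s["tcp_pos"],s["wrist_force"])
E
```

```text
10.325 [ 0.53567538 -0.08043963  0.06449657] [-1.38513808  1.98542854  6.32623745]
```

View pics/w2.png

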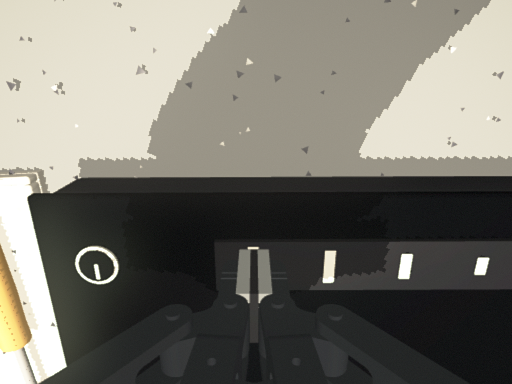

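The fingertips cover mark 5 at (253,265), well clear of the key at (97,265), with a force of about 6 N. I'm handing in.

```bash
python3 -c "
from workcell import order
print(order.hand_in())"
```

```text
the job is handed in; nothing more can be done
None
```

I traced the fingertips along the touch strip from mark 1 to mark 5 at about 5 N and handed in with them resting on mark 5 at about 6 N, clear of the on/off key; the hand-in call returned no verdict.

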